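# Put the rind-brushing turntable into reverse past its lockout collar

## Robot

A 6-joint arm with a two-finger parallel gripper is mounted at the origin on the work surface. World frame = base frame: x ahead of the robot, y to its left, z up, the work surface at z = 0. Lengths are in mm, angles in degrees, forces in N, time in s.
With the tool pointing down it reaches from about 350 to 975 mm from the base axis. Payload 17.4 kg.
Tool frame: the origin (TCP) lies midway between the tips of the shut fingers; the grasp point (between the pads) lies 19 mm behind it (r.grip_point_offset is the distance from the TCP to the grasp point, in mm); z points along the fingers, y is the direction in which the jaws open and shut (so a half turn about z gives the same grasp; the last joint's range is limited). The gripper opens to 85 mm and grips with 20 to 120 N. Pads are 22 mm wide; open, the fingers measure 114 mm over their backs; the gripper's body (76 mm by 85 mm) begins 54 mm behind the grasp point. The pads swing forward as they close: fully open they stand 13 mm farther back than shut.
Start: joints at [-65.478, 6.646, 82.598, -0, 90.757, -2.166], TCP at [303.16, -603.097, 231.303] pointing down, gripper open.
Joint ranges: [-162.19, 162.19], [-47.58, 125.68], [4.15, 143.07], [-65.23, 245.23], [0.69, 171.88], [-170.13, 170.13]. Speed limits (degrees/s): [108.29, 108.29, 127.2, 180, 180, 180].

## Interface

Orientations are given as a 3x3 rotation matrix whose columns are the frame's x, y, z axes.
In Python, from station import r gives the robot as it stands.
- The arm moves only by the tool send_rows, never from a script. Its argument "moves" is a list that holds one entry, the list of rows, each a list of 5 numbers: the shift along the tool's x, y, z in mm, then the turn about the tool's z in degrees, then the opening, from 0 (shut) to 1 (fully open). In form: [[[dx, dy, dz, yaw, jaw], ...]]. A call has 1 to 20 rows; each row is the pose to reach, as a shift and turn from the pose commanded when the call began, along the tool's axes at that moment; what a row does not reach only later rows make up. A row lasts 1/12 s, in which the tool goes at most 41.7 mm and 7.16 degrees, less where a joint would pass 70% of its speed; a pose out of reach is approached as far as the arm can. A call with a gripper value outside its range is refused whole. The fingers move at their own pace and stop on an object; "newtons" is the grip in N (left out, the last holds). Time passes only in rows, so rows that repeat a pose let the fingers close. It gives the time, the measured TCP pose, the force and the opening at its end, in the units of the state.
- r.state(): the state, without advancing time (a new reading comes with each control period).
- r.get_image(name): name is "side" or "top"; returns a dict with "img" (384x512x3 uint8, blue, green, red), "fx", "fy", "cx", "cy" (pixels), "D" ([k1, k2, p1, p2, k3] as OpenCV has them; the pictures are not rectified), "cam_to_world" (4x4, takes a point from camera to world coordinates). Camera axes: x right, y up, looking along -z (the intrinsics and any distortion apply to the point x, -y, -z); pixel columns grow to the right and rows downward; lengths in mm; the calibration is good to about 2 mm. A picture is of the moment at which its call begins. There is no depth.
- r.hand_in(): hands the job in, once; it reports no verdict.
The state is a dict: "time": time; "joints": joint angles; "dq": joint speeds; "effort": joint torques, N m; "tcp_pos": TCP position; "ee_rot": TCP orientation; "ft_force": force on the tool from outside, world axes, zero at the start; "wrist_torque": the same for the moment, N m; "grip_width": opening from 0.0 (shut) to 1.0 (fully open).
Only numpy, scipy, OpenCV 4.12 (cv2) and the standard library are available. Lean on these libraries where they do the work, as an engineer would, in place of code of your own. Each camera call takes 0.05 s, during which the arm holds its last target. There are 200 camera calls.

## Task

Put the cheese-brushing turntable into reverse with the lever that carries a sliding lockout collar: lift the collar, keep it up while you push the lever past the raised stop to the far end of its slot, then let the collar drop home behind the stop and let go. Leave the other lever, which has a ball and no collar, as it stands.

Things in the scene. Friction and masses are not known exactly. Their poses are not given: they have to be found in the camera images.
- reverse_stand: Grey fixed gear stand, 168 x 100 mm foot, 85 mm high, slot on top. Origin: underside centre. x: along the slot, the way to push (robot's forward within 35 deg); y: across it, along the lever's hinge, which lies 20 mm above the origin. Stop: two steel cheeks beside the slot, x -2 to 8 mm, |y| 7 to 23 mm, top 107 mm up. The only stand with cheeks and a collared lever.
- reverse_lever (a joint): Angle (rad) of the collared lever: 10 mm rod, flat black cap 20 mm wide on top, ending 176 mm from the hinge. 0 upright, positive leans to the stand's +x, end stops at -0.35 and 0.35 (reverse). Starts at -0.33 to -0.20. Collar down, the stop blocks it at about -0.14. Friction (2 N at the collar) keeps it where left.
- lock_collar (a joint): Collar's slide up the lever (m): 0 home, 0.020 fully up; 0.011 clears the stop. Spring pushes it down, 3 to 6 N. Distances from the hinge along the lever, at home: square skirt 18 x 34 mm (along x across the slot) from 78 to 98 mm, 18 mm neck, then a round aluminium grip band, 30 mm diameter, 115 to 145 mm. It drops home behind the stop with the lever beyond 0.22.
- feed_ball (a point): Centre of the 28 mm black ball on the other lever, to be left alone: a like rod with no collar and no stop, ball 162 mm from its hinge, on a like stand 0.28 to 0.53 m to one side of the reverse stand.
Things that resemble listed ones, but are neither listed nor needed, are in the scene too. Leave any green look-alike of the reverse_stand alone.

How it is judged (in metres and radians):
On the way, in this order (a step that is already met when the one before it is completed fails the run):
1. the collar is lifted clear of the stop while the lever is still in front of the stop (value of joint lock_collar above 0.01 m and value of joint reverse_lever below -0.05 rad), for 0.1 s.
2. the lever is pushed past the stop (value of joint reverse_lever above 0.22 rad), for 0.1 s.
At the end, for the whole second after the job is handed in: The reverse lever is at rest beyond +0.25 rad (within 0.10 rad of the far end of its slot) and its collar is down to within 4 mm of home, behind the stop (value of joint reverse_lever above 0.25 rad and value of joint lock_collar below 0.004 m and velocity of joint reverse_lever between -0.05 and 0.05 rad/s); the robot touches nothing.
It fails at once if the other lever, with the ball, is moved (its ball by more than about 20 mm) (distance of feed_ball from where it was at the start of the episode above 0.02 m).
It also fails if it takes over 34 s, if anything falls off the work surface, if the arm or the gripper's body presses on something with over 40 N, if the wrist force passes 120 N, or if a joint passes its speed limit or range.

## Working session

There is one attempt and no reset: what is moved stays moved. The work goes in short steps, Python scripts to look and compute and a tool call to move; the robot and the scene stay as the last step left them, time stands still between calls to the robot, and variables do not carry over. Pictures are saved under pics/ and viewed, about 8 in all and at most 12, crops included, and the job is handed in when it is done.

Besides the shell and the picture viewer there is one more tool, called after "Emit:" as name(argument=value, ...) on one line, values as JSON. send_rows: Moves the arm, as the interface text tells. Its arguments: {"type":"object","properties":{"moves":{"type":"array","items":{"type":"array","items":{"type":"array","items":{"type":"number"}}}},"newtons":{"type":"number"}},"required":["moves"]}

```bash
mkdir -p pics
python3 - <<'E'
from station import r
import cv2
for n in("side","top"):
    d=r.get_image(n); cv2.imwrite(f"pics/{n}0.png",d["img"])
    print(n,d["fx"],d["cx"],d["cy"],d["D"]); print(d["cam_to_world"])
print(r.state())
E
```

```text
side 432.21838517385333 256.6219151990686 185.8001635316232 [-0.1263628  0.         0.         0.         0.       ]
[[-9.98191802e-01  5.10193819e-02 -3.17828466e-02  4.23772256e+02]
 [-5.88515437e-02 -7.21915326e-01  6.89474262e-01  6.83646647e+02]
 [ 1.22320266e-02  6.90098026e-01  7.23612529e-01  8.43309483e+02]
 [ 0.00000000e+00  0.00000000e+00  0.00000000e+00  1.00000000e+00]]
top 460.9920369535711 261.5601974428866 186.81436615499067 [0.00688259 0.         0.         0.         0.        ]
[[-1.37146467e-02  9.95264221e-01 -9.62342880e-02  3.43912239e+02]
 [-9.99863292e-01 -1.45393990e-02 -7.87423882e-03  7.70852092e+00]
 [-9.23613688e-03  9.61131396e-02  9.95327563e-01  1.28899250e+03]
 [ 0.00000000e+00  0.00000000e+00  0.00000000e+00  1.00000000e+00]]
{'time': 0.1, 'joints': array([-6.54783922e+01,  6.67089619e+00,  8.26327992e+01,  7.58607176e-04,
        9.07573566e+01, -2.16631207e+00]), 'dq': array([-0.0005814 , -0.14892532, -0.14073147, -0.06951579, -0.05842369,
        0.03695056]), 'effort': array([ 2.51296922e-03, -7.33665705e+01, -6.33786750e+01,  6.97284509e-05,
        5.19805166e-03,  2.65717790e-05]), 'tcp_pos': array([ 303.0776262 , -602.92942382,  230.63210934]), 'ee_rot': array([[ 8.93466038e-01,  4.49130553e-01, -4.30199793e-04],
       [ 4.49130756e-01, -8.93465508e-01,  9.74943148e-04],
       [ 5.35080787e-05, -1.06429455e-03, -9.99999432e-01]]), 'ft_force': array([0.55147437, 0.07048393, 0.60573621]), 'wrist_torque': array([-0.00129106,  0.03218905, -0.0201721 ]), 'grip_width': 0.9992149515595866}
```

View pics/side0.png

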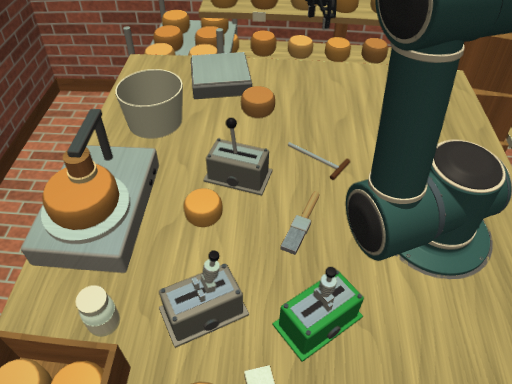

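View pics/top0.png

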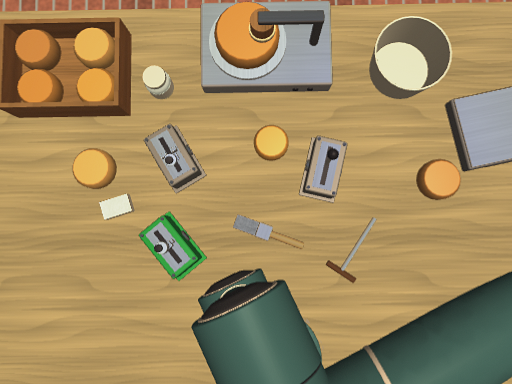

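The candidates are the grey collared stand (top 175,157; side 203,300), the green look-alike (top 173,245; side 318,312), and the grey ball lever (top 325,168; side 238,165). The grey collared stand fits the description. I'll confirm it in an enlarged crop and measure there.

Run:
```python
import cv2,numpy as np
a=cv2.imread("pics/side0.png")[240:345,152:256]; b=cv2.imread("pics/top0.png")[115:200,135:215]
a=cv2.resize(a,(400,404),interpolation=cv2.INTER_CUBIC);b=cv2.resize(b,(400,425),interpolation=cv2.INTER_CUBIC)
c=np.zeros((425,800,3),np.uint8);c[:404,:400]=a;c[:425,400:]=b
cv2.imwrite("pics/crop.png",c)
```

```text
(no output)
```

View pics/crop.png

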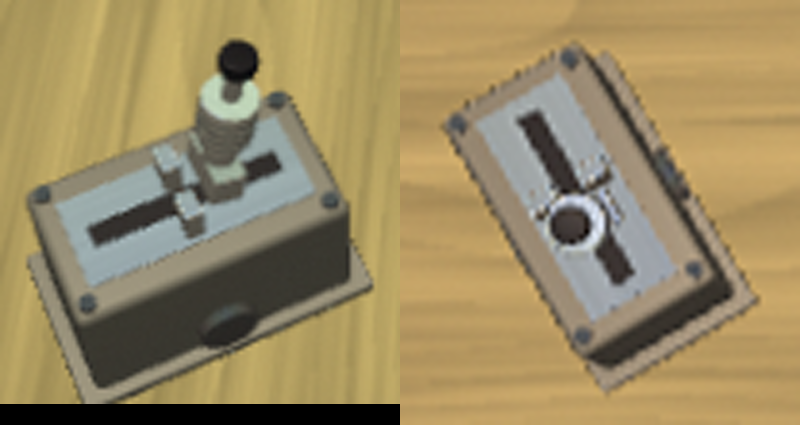

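The crop confirms it. This grey stand has two steel cheeks and a collared lever with a black cap (side 238,60; top 572,225 in the crop), and it is on the near side of the cheeks. Next I'll measure the pose from the corner screws and the slot.

```bash
cat > h.py <<'E'
import numpy as np,cv2
from station import r
def cams():
    return {n:r.get_image(n) for n in("side","top")}
def ray(d,p):
    K=np.array([[d["fx"],0,d["cx"]],[0,d["fy"],d["cy"]],[0,0,1]])
    u=cv2.undistortPoints(np.array([[p]],float),K,np.array(d["D"]))[0,0]
    T=np.array(d["cam_to_world"]); v=T[:3,:3]@[u[0],-u[1],-1]
    return T[:3,3],v/np.linalg.norm(v)
def onz(d,p,z):
    o,v=ray(d,p); return o+v*(z-o[2])/v[2]
def tri(rs):
    A=sum(np.eye(3)-np.outer(v,v) for o,v in rs); b=sum((np.eye(3)-np.outer(v,v))@o for o,v in rs)
    x=np.linalg.solve(A,b); return x,[np.linalg.norm(np.cross(x-o,v)) for o,v in rs]
def proj(d,P):
    T=np.array(d["cam_to_world"]); q=T[:3,:3].T@(np.asarray(P,float)-T[:3,3]); q=q*[1,-1,-1]
    K=np.array([[d["fx"],0,d["cx"]],[0,d["fy"],d["cy"]],[0,0,1]])
    return cv2.projectPoints(q.reshape(1,1,3),np.zeros(3),np.zeros(3),K,np.array(d["D"]))[0].ravel()
E
python3 - <<'E'
from h import *
c=cams()
S=lambda x,y:(152+x/3.846-.4,240+y/3.846-.4); T=lambda x,y:(135+(x-400)/5-.4,115+y/5-.4)
top=[T(*p) for p in[(571,58),(456,124),(582,336),(694,270)]]
# same order: far-right, far-left(y), ...
side=[S(*p) for p in[(88,303),(42,195),(278,100),(330,200)]]
for n,L in(("top",top),("side",side)):
    P=np.array([onz(c[n],p,86) for p in L]);print(n,P.round(1).tolist(),P.mean(0).round(1))
for t in top:
    print([tri([ray(c["top"],t),ray(c["side"],s)])[1][0].round(1) for s in side])
sl=np.array([onz(c["top"],T(*p),85) for p in[(621,278),(529,117)]]);print("slot",sl.round(1),np.degrees(np.arctan2(*(sl[1]-sl[0])[[1,0]])))
sl=np.array([onz(c["side"],S(*p),85) for p in[(275,163),(94,237)]]);print("slot side",sl.round(1),np.degrees(np.arctan2(*(sl[1]-sl[0])[[1,0]])))
print("cap",tri([ray(c["top"],T(572,225)),ray(c["side"],S(238,62))]))
E
```

```text
top [[625.8, 261.7, 86.0], [591.1, 322.6, 86.0], [476.9, 255.1, 86.0], [511.1, 196.2, 86.0]] [551.2 258.9  86. ]
side [[591.8, 319.4, 86.0], [626.4, 261.2, 86.0], [511.1, 194.2, 86.0], [477.9, 252.9, 86.0]] [551.8 256.9  86. ]
[np.float64(17.1), np.float64(0.3), np.float64(51.1), np.float64(70.3)]
[np.float64(0.3), np.float64(14.9), np.float64(32.9), np.float64(49.7)]
[np.float64(61.2), np.float64(73.0), np.float64(16.8), np.float64(0.5)]
[np.float64(47.4), np.float64(61.7), np.float64(0.0), np.float64(19.0)]
slot [[507.5 234.9  85. ]
 [594.5 284.1  85. ]] 29.509199740090594
slot side [[508.6 232.5  85. ]
 [595.5 282.5  85. ]] 29.908247794100518
cap (array([520.31503842, 239.49861931, 186.72646355]), [np.float64(0.39677450100015993), np.float64(0.39677450100030287)])
```

Emit:
send_rows(moves=[[[0,0,-20,-3.4,1],[581,-656,-20,-3.4,1],[581,-656,-20,-3.4,1],[581,-656,-20,-3.4,1],[581,-656,-20,-3.4,1],[581,-656,-20,-3.4,1],[581,-656,-20,-3.4,1],[581,-656,-20,-3.4,1],[581,-656,-20,-3.4,1],[581,-656,-20,-3.4,1],[581,-656,-20,-3.4,1],[581,-656,-20,-3.4,1],[581,-656,-20,-3.4,1],[581,-656,-20,-3.4,1],[581,-656,-20,-3.4,1],[581,-656,-20,-3.4,1],[581,-656,-20,-3.4,1],[581,-656,-20,-3.4,1],[581,-656,-20,-3.4,1],[581,-656,-20,-3.4,1]]], newtons=40)

```text
time: 1.87
tcp_pos: [505.9, 164.5, 251.4]
ee_rot: [[0.865, 0.502, 0.0], [0.502, -0.865, 0.0], [0.0, 0.0, -1.0]]
ft_force: [0.3, -1.4, -0.0]
grip_width: 1.0
```

Emit:
send_rows(moves=[[[30,-30,0,0,1],[58.8,-57.8,0,0,1],[58.8,-57.8,0,0,1],[58.8,-57.8,0,0,1],[58.8,-57.8,0,0,1]]])

```text
time: 2.28
tcp_pos: [527.7, 241.5, 251.0]
ee_rot: [[0.865, 0.502, -0.001], [0.502, -0.865, -0.0], [-0.001, 0.0, -1.0]]
ft_force: [0.1, -0.1, 0.0]
grip_width: 0.999
```

Emit:
send_rows(moves=[[[1.3,-2.2,30,0,1],[1.3,-2.2,60,0,1],[1.3,-2.2,90,0,1],[1.3,-2.2,110,0,1],[1.3,-2.2,121,0,1],[1.3,-2.2,121,0,1],[1.3,-2.2,121,0,1]]])

```text
time: 2.87
tcp_pos: [528.1, 243.6, 131.3]
ee_rot: [[0.866, 0.501, 0.001], [0.501, -0.866, 0.0], [0.001, 0.0, -1.0]]
ft_force: [0.9, -0.7, 0.1]
grip_width: 1.0
```

Run:
```python
from h import *
c=cams()
a=c["side"]["img"][225:345,150:280]; b=c["top"]["img"][105:205,130:230]
o=np.hstack([cv2.resize(a,(455,420),interpolation=cv2.INTER_CUBIC),cv2.resize(b,(345,420),interpolation=cv2.INTER_CUBIC)])
cv2.imwrite("pics/hov.png",o)
```

```text
(no output)
```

View pics/hov.png

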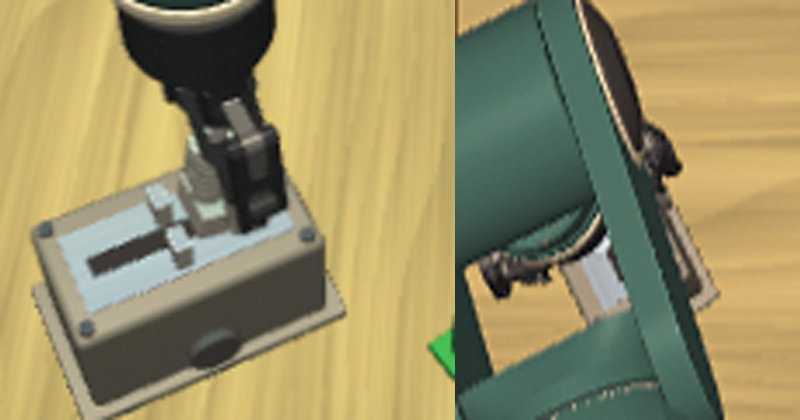

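The fingers straddle the collar in the side view (crop around 225,170), with no contact force. I'll close the jaws.

Emit:
send_rows(moves=[[[0,0,1,0,0.45],[0,0,1,0,0.4],[0,0,1,0,0.2],[0,0,1,0,0.2],[0,0,1,0,0.2],[0,0,1,0,0.2],[0,0,1,0,0.2],[0,0,1,0,0.2],[0,0,1,0,0.2],[0,0,1,0,0.2]]], newtons=50)

```text
time: 3.8
tcp_pos: [528.0, 244.2, 129.7]
ee_rot: [[0.865, 0.501, 0.0], [0.501, -0.865, 0.0], [0.0, 0.0, -1.0]]
ft_force: [-1.7, -0.4, 6.0]
grip_width: 0.335
```

Emit:
send_rows(moves=[[[-0.9,0,-4,0,0.2],[-1.8,0,-8,0,0.2],[-2.6,0,-12,0,0.2],[-3.6,0,-16.5,0,0.2],[-3.6,0,-16.5,0,0.2],[-3.6,0,-16.5,0,0.2]]])

```text
time: 4.3
tcp_pos: [524.7, 242.3, 145.8]
ee_rot: [[0.865, 0.501, -0.0], [0.501, -0.865, -0.0], [-0.0, 0.0, -1.0]]
ft_force: [2.7, -0.9, -6.2]
grip_width: 0.339
```

Run:
```python
from h import *
c=cams()
cv2.imwrite("pics/lift.png",cv2.resize(c["side"]["img"][225:345,150:280],(650,600),interpolation=cv2.INTER_CUBIC))
s=r.state();print(s["tcp_pos"],s["ft_force"],s["grip_width"])
```

```text
[524.71692683 242.37399226 145.57848633] [ 2.61072237  0.63906036 -6.33982513] 0.33808231031129726
```

View pics/lift.png

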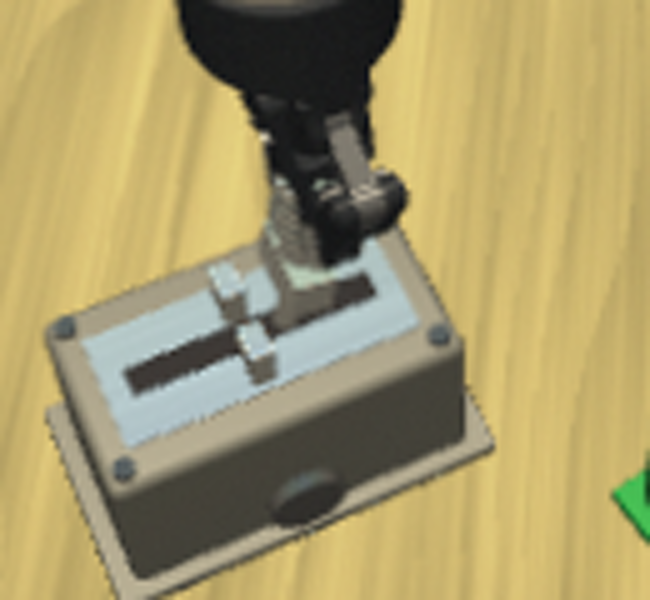

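The collar is up: there is a gap under the skirt at (300,290), and the 6 N spring load shows in the force reading. I'll sweep along the arc with R ≈ 148 mm.

Emit:
send_rows(moves=[[[4.5,0,-0.9,0,0.2],[9,0,-1.6,0,0.2],[14,0,-2.3,0,0.2],[19.3,0,-2.8,0,0.2],[25,0,-3.2,0,0.2],[31.1,0,-3.3,0,0.2],[37,0,-3.2,0,0.2],[42.9,0,-2.8,0,0.2],[48,0,-2.3,0,0.2],[53.2,0,-1.6,0,0.2],[60.5,0,-0.3,0,0.2],[67.7,0,1.3,0,0.2],[74.9,0,3.3,0,0.2],[79,0,4.7,0,0.2],[79,0,4.7,0,0.2],[79,0,4.7,0,0.2]]])

```text
time: 5.73
tcp_pos: [593.4, 282.4, 140.9]
ee_rot: [[0.865, 0.501, 0.0], [0.501, -0.865, 0.0], [0.0, -0.0, -1.0]]
ft_force: [-1.0, 0.0, -6.5]
grip_width: 0.336
```

Run:
```python
from h import *
c=cams()
cv2.imwrite("pics/push.png",cv2.resize(c["side"]["img"][225:345,130:260],(650,600),interpolation=cv2.INTER_CUBIC))
s=r.state();print(s["tcp_pos"],s["ft_force"],s["grip_width"])
```

```text
[593.24161092 282.23783641 141.24971135] [-1.44337284  0.54619562 -5.61304742] 0.335166974026477
```

View pics/push.png

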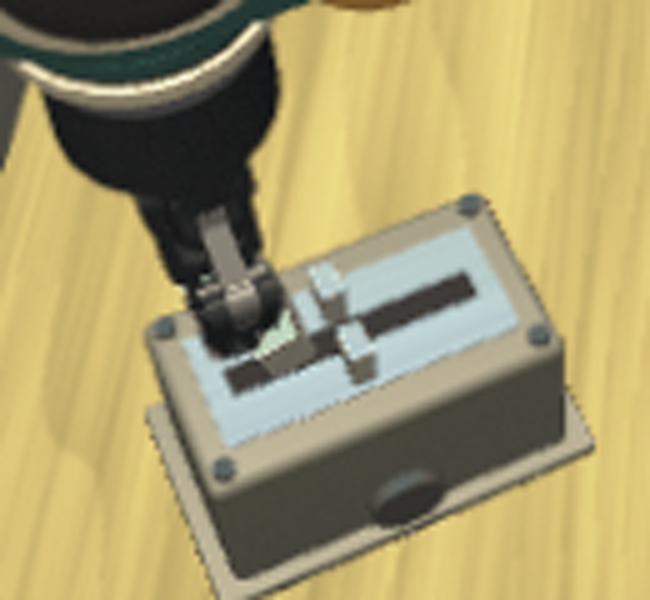

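The lever is past the cheeks at about 0.33 rad by arc geometry. Next I'll lower the collar along the lever, open, and check before retreating.

Emit:
send_rows(moves=[[[-1.2,0,3.6,0,0.2],[-2.4,0,7.1,0,0.2],[-3.6,0,10.7,0,0.2],[-4.7,0,14.2,0,0.2],[-4.7,0,14.2,0,0.2],[-4.7,0,14.2,0,0.2],[-4.7,0,14.2,0,0.4],[-4.7,0,14.2,0,1],[-4.7,0,14.2,0,1],[-4.7,0,14.2,0,1],[-4.7,0,14.2,0,1],[-4.7,0,14.2,0,1],[-4.7,0,14.2,0,1],[-4.7,0,14.2,0,1]]])

```text
time: 7.0
tcp_pos: [589.1, 279.6, 126.9]
ee_rot: [[0.865, 0.501, -0.0], [0.501, -0.865, -0.0], [-0.0, 0.0, -1.0]]
ft_force: [-0.7, -0.0, -0.7]
grip_width: 1.001
```

Jaws are open with no force. I'll go straight up, then back out of view to check.

Emit:
send_rows(moves=[[[0,0,-15,0,1],[0,0,-40,0,1],[0,0,-70,0,1],[0,0,-105,0,1],[0,0,-140,0,1],[-30,20,-150,0,1],[-60,50,-150,0,1],[-90,80,-150,0,1],[-110,120,-150,0,1],[-110,160,-150,0,1],[-110,200,-150,0,1],[-110,200,-150,0,1],[-110,200,-150,0,1]]])

```text
time: 8.08
tcp_pos: [594.6, 49.6, 277.8]
ee_rot: [[0.867, 0.499, 0.0], [0.499, -0.867, -0.0], [0.0, 0.0, -1.0]]
ft_force: [-1.0, -0.4, -0.3]
grip_width: 1.0
```

Run:
```python
from h import *
c=cams()
a=c["side"]["img"][225:345,130:260]; b=c["top"]["img"][105:205,120:220]
o=np.hstack([cv2.resize(a,(433,400),interpolation=cv2.INTER_CUBIC),cv2.resize(b,(367,400),interpolation=cv2.INTER_CUBIC)])
cv2.imwrite("pics/end.png",o)
# expected cap centre at several angles
u=np.array([.865,.502,0])
for t in(.25,.3,.35):
    P=np.array([551.5,258,20])+171*(np.sin(t)*u+np.cos(t)*np.array([0,0,1]))
    s=proj(c["side"],P);q=proj(c["top"],P);print(t,((s-[130,225])*3.33).round(),((q-[120,105])*[3.67,4]).round()+[433,0])
for d in (0,15):
    P=np.array([551.5,258,20])+(145+d)*(np.sin(.33)*u+np.cos(.33)*np.array([0,0,1]))
    print("bandtop",d,((proj(c["side"],P)-[130,225])*3.33).round())
s=r.state();print(s["time"],s["tcp_pos"],s["ft_force"])
```

```text
0.25 [144. 157.] [554. 109.]
0.3 [130. 165.] [549.  98.]
0.35 [116. 174.] [544.  88.]
bandtop 0 [143. 189.]
bandtop 15 [131. 178.]
8.1833 [593.98124936  51.72964584 277.66773262] [0.42314672 0.43772455 0.02472795]
```

View pics/end.png

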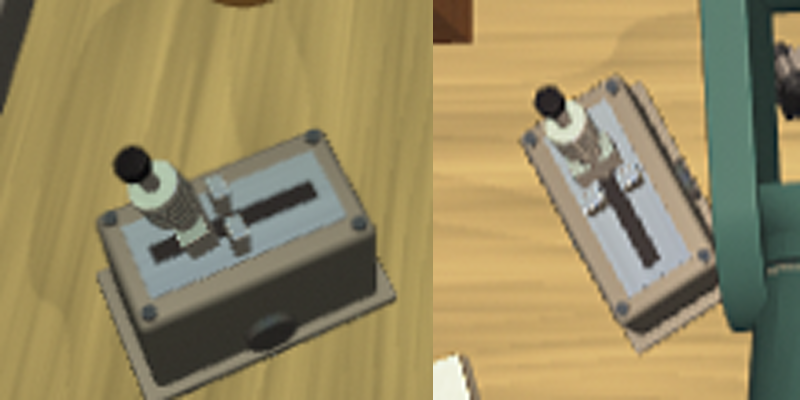

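The cap is at (132,163) in the side view and (549,101) in the top view, which gives about 0.30 rad. The band top at (154,184) matches the collar at home. I'll triangulate the cap once to check the margin, and hand in if it holds.

Run:
```python
from h import *
c=cams()
def blob(n,x0,y0,x1,y1):
    g=c[n]["img"][y0:y1,x0:x1].max(2)<50
    k,l,s,m=cv2.connectedComponentsWithStats(g.astype(np.uint8)); i=1+s[1:,4].argmax(); print(s[i]); return m[i]+[x0,y0]
a=blob("side",160,265,182,283); b=blob("top",144,122,160,136)
P,e=tri([ray(c["side"],a),ray(c["top"],b)]); d=P-[551.5,258,20]; du=d@[.865,.502,0]
t=np.arctan2(du,d[2]); print(P,e,"theta",t)
if .27<t<.4: print(r.hand_in())
```

```text
[ 5  4 10 11 86]
[ 4  5  8  8 40]
[593.35102007 283.24466965 184.35421377] [np.float64(0.5155100530558276), np.float64(0.5155100530558498)] theta 0.28904189412227915
the job is handed in; nothing more can be done
None
```

The reverse lever is at the far end of its slot with the collar down behind the stop, and the job is handed in at about 8.3 s. I gripped the collar band, lifted it about 16.5 mm, carried the lever in an arc past the cheeks, lowered and released the collar, then pulled the arm clear.

**Lever angle:** triangulating the cap gave +0.289 rad, and reading it by eye from the pictures gave 0.29 to 0.30. Both are above the 0.25 limit, but below the roughly 0.33 I aimed for. I did not track down the difference.

**Collar:** its band top appeared within a few pixels of where home should be, well away from the lifted position. That is a visual check only, not a measured slide.

**Clearance:** the gripper was open and well clear, with about zero wrist force. I never approached the ball lever or the green stand. I did not re-measure the ball afterwards.

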